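# Close the ring hold-down and lock it with its spring hairpin

## Task

Get the pipe ring ready for tacking: swing the blue hold-down bar down until it lies on the ring, with the jig's latch stud standing up through the bar's slot. Then lock it: push the straight leg of the spring hairpin all the way through the cross hole in the stud, until its bow snaps over and sits round the stud, and let go. Leave the ring in its place between the locating pins and do not knock the other things on the table about.

Things in the scene. Friction and masses are not known exactly. Their poses are not given: they have to be found in the camera images.
- jig: Sizes in mm. Fixed steel hold-down jig, plate 120x212x10. Origin: its underside, centre of the ring seat. Its y runs from the latch stud (y=-82) to the bar hinge (y=+88); plate spans y -104..108. Two ears 65 high at x=+-23..32, y 75..101. Four locating pins 27 high round the ring, 63 from the origin, at 45 degrees. Stud: upright round pin, diameter 24, top 78 above the table.
- stud_hole (a point): Sizes in mm. Centre of the stud's cross hole, on the stud's axis, 62 above the table; axes as the jig's. Hole 10 wide and high, level, right through the stud along the jig's y, both mouths countersunk to 14. With the bar down it is 6.3 above the bar's top face. Bring the hairpin in from the open side (jig -y) towards +y; behind it are bar, ring and ears.
- hold_bar (a joint): Sizes in mm. Angle (rad) of the blue bar about the jig's x axis: 0 = down, level, lying on the ring; 1.57 = upright; range -0.05 to 2.1, above 1.57 it leans away from the stud. Its end swings in the jig's plane x=0, from above the hinge over to jig -y. The hinge is stiff: the bar stays where it is left; 2 to 7 N at the end moves it.
- bar_hinge (a point): Sizes in mm. Hinge axis of the bar at mid-width, 51.7 above the table. The axis runs along the jig's x.
- bar_tongue (a point): Sizes in mm. Grip point on the bar's narrow end, 208 from the hinge axis, mid-width, mid-thickness. Here 30 wide (along the jig's x at any angle), 8 thick; narrow from 196 to 223 from the hinge. Pinched from above across the 30 width it can turn between the fingers as it swings. Bar down: it hangs 47 above the table, clear of the plate. Axes turn with the bar; at 0 as the jig's.
- hairpin: Sizes in mm. Loose yellow spring hairpin (R-clip), 7 thick round wire, 156 long, 80 g, lying flat. Origin: on the straight leg's axis, the point that sits on the stud's axis when home. x along the leg to its tip, y to the bow's side, z up. Bow: bulge round the stud's place (x=-16..16), throat at x=18 nearly touching the leg, flared end at x=41, y=21. May go in with the bow on either side.
- hairpin_loop (a point): Sizes in mm. Where to grip the hairpin, straight across from above: in its frame x=-67, y=13, midway between leg and bow root, parallel from x=-85 to -48, 33 over their outsides. The round bend ends at x=-102. Axes as the hairpin's.
- hairpin_tip (a point): Sizes in mm. Free tip of the straight leg (hairpin x=+54.5). Axes as the hairpin's. The leg is right through the hole before the bow's flared end meets the stud, about 35 before home; then the push rises to some 8 to 15 N until 15 before home, and from there the bow snaps round the stud and draws the pin home.
- hairpin_bow (a joint): Opening (rad) of the hairpin's sprung bow: 0 shut, its rest; about 0.13 as the throat passes over the stud.
- ring: Sizes in mm. Loose grey pipe ring, 113 outside, 36 high, 240 g, lying in the jig between the locating pins. Origin: centre of its underside.
- nozzle: Sizes in mm. Bystander: brass torch nozzle standing upright near the jig, diameter 23, 58 high; it tips easily. Origin: centre of underside.
- t_joint: Sizes in mm. Bystander: welded T sample, foot 45x80, 40 high. Origin: centre of underside; long side along y. Beside it, off the table's right edge, stands a pipe stand; its level bar reaches over the table's front right corner, about x 200..440, y -350..-230 in the world, 320 to 360 above the table: go over or round it.
- coupon: Sizes in mm. Bystander: flat steel plate 50x100x6. Origin: centre of underside; long side along y.
- soapstone_holder: Sizes in mm. Bystander: slim marker holder lying on the plate, 122 long, 11 thick. Origin: centre of underside; long side along y.

How it is judged (in metres and radians):
On the way, in this order (a step that is already met when the one before it is completed fails the run):
1. the hold-down bar is down on the ring, the stud through its slot (value of joint hold_bar below 0.03 rad), for 0.2 s.
2. the hairpin's straight leg is through the stud's cross hole (x of hairpin_tip in the frame of stud_hole between -0.008 and 0.008 m and z of hairpin_tip in the frame of stud_hole between -0.008 and 0.008 m and x of hairpin in the frame of stud_hole between -0.012 and 0.012 m and (y of hairpin_tip in the frame of stud_hole above 0.014 m or y of hairpin_tip in the frame of stud_hole below -0.014 m) and distance between hairpin and stud_hole below 0.042 m and angle between the x axis of hairpin and the y axis of jig, either way round below 0.25 rad).
At the end, for the whole second after the job is handed in: Bar down on the ring (joint under 0.03 rad); hairpin's seat point within 7 mm of the hole's centre, leg within 0.25 rad of the hole's line, bow shut (under 0.03 rad); ring flat in its seat (within 6 mm); all released and at rest (value of joint each of hold_bar, hairpin_bow below 0.03 rad and distance between hairpin and stud_hole below 0.007 m and angle between the x axis of hairpin and the y axis of jig, either way round below 0.25 rad and horizontal distance between ring and jig below 0.006 m and angle between ring's own z axis and vertical below 0.06 rad and linear speed of each of hairpin, ring below 0.02 m/s and contact force between the fingers and hairpin below 0.1 N); the robot touches nothing.
It fails at once if a bystander is pushed more than 30 mm from where it stood (distance of any of t_joint, nozzle, soapstone_holder from where it was at the start of the episode above 0.03 m).
It fails at once if the hairpin is thrown or dropped off the table (height (world z) of hairpin below -0.02 m).
It also fails if it takes over 64 s, if anything falls off the work surface, if the arm or the gripper's body presses on something with over 40 N, if the wrist force passes 120 N, or if a joint passes its speed limit or range.

## Robot

A 6-joint arm with a two-finger parallel gripper is mounted at the origin on a cart in front of the work surface, level with it; the furniture and walls round the work are solid. World frame = base frame: x ahead of the robot, y to its left, z up, the work surface at z = 0. Lengths are in mm, angles in rad, forces in N, time in s.
With the tool pointing down it reaches from about 350 to 975 mm from the base axis. Payload 7.1 kg.
Tool frame: the origin (TCP) lies at the very end of the fingers, on their centre line; the grasp point (between the pads) lies 19 mm behind it; z points along the fingers, y is the direction in which the jaws open and shut (so a half turn about z gives the same grasp; the last joint's range is limited). The gripper opens to 88 mm and grips with 3 to 60 N. Pads are 20 mm wide; open, the fingers measure 115 mm over their backs; the gripper's body (75 mm by 178 mm) begins 61 mm behind the grasp point.
Start: joints at [-1.358, 0.423, 1.63, -0, 1.089, -0.019], TCP at [143.6, -608.263, 222.675] pointing down, gripper open.
Joint ranges: [-3, 3], [-0.9, 2.11], [0.09, 2.58], [-1.31, 4.45], [0.11, 2.69], [-2.54, 2.54]. Speed limits (rad/s): [2.39, 2.39, 3.01, 3.14, 3.14, 3.14].

## Interface

Orientations are given as a rotation vector (axis times angle).
In Python, from workcell import ctrl, imaging gives the robot as it stands. The module is installed in compiled form; this text tells all that it offers.
- The arm moves only by the shell command python3 -m pendant 'ROWS'. ROWS is JSON, a list of rows, each an object with "turn": the turn, a rotation vector about the world's x, y, z in rad, a list of three; "dp": the shift along the world's x, y, z in m, a list of three; "claw": the finger opening in m, from 0 to 0.0878. A call has 1 to 8 rows; each row is the pose to reach, as a shift and turn from the pose commanded when the call began; what a row does not reach only later rows make up. A row lasts 1/10 s, in which the tool goes at most 50 mm and 8.59 degrees, less where a joint would pass 70% of its speed; a pose out of reach is approached as far as the arm can. A call with a gripper value outside its range is refused whole. The fingers move at their own pace and stop on an object; the grip force is fixed at half the most. Time passes only in rows, so rows that repeat a pose let the fingers close. It gives the time, the measured TCP pose, the force and the opening at its end, in the units of the state.
- ctrl.get_obs(): the state, without advancing time (a new reading comes with each control period).
- imaging.get_image(name): name is "scene" or "top"; returns a dict with "pixels" (384x512x3 uint8, blue, green, red), "fov_y" (degrees; the focal length in pixels is half the picture's height over the tangent of half this angle, whatever the lens; pixels are square), "cx", "cy" (the principal point, pixels), "xyz" and "rotation" of the camera in the world. Camera axes: x right, y up, looking along -z (the intrinsics and any distortion apply to the point x, -y, -z); pixel columns grow to the right and rows downward; lengths in mm; the calibration is good to about 2 mm. A picture is of the moment at which its call begins. There is no depth.
- ctrl.close_job(): hands the job in, once; it reports no verdict.
The state is a dict: "t": time; "qpos": joint angles; "qvel": joint speeds; "joint_torque": joint torques, N m; "ee_pos": TCP position; "orientation": TCP orientation; "ft_force": force on the tool from outside, world axes, zero at the start; "moment": the same for the moment, N m; "width": finger opening in mm.
Only numpy, scipy, OpenCV 4.12 (cv2) and the standard library are available. Lean on these libraries where they do the work, as an engineer would, in place of code of your own. Each camera call takes 0.05 s, during which the arm holds its last target.

## Working session

There is one attempt and no reset: what is moved stays moved. The work goes in short steps, Python scripts to look and compute and a shell command to move; the robot and the scene stay as the last step left them, time stands still between calls to the robot, and variables do not carry over. Pictures are saved under pics/ and viewed, and the job is handed in when it is done.

```bash
mkdir -p pics; python3 - <<'E'
from workcell import ctrl, imaging
import cv2
print(ctrl.get_obs())
for n in ["scene","top"]:
    d=imaging.get_image(n); cv2.imwrite(f"pics/{n}0.png",d["pixels"])
    print({k:v for k,v in d.items() if k!="pixels"})
E
```

```text
{'t': 0.0, 'qpos': array([-1.35800274e+00,  4.23813963e-01,  1.63069652e+00, -8.87025979e-06,
        1.08862918e+00, -1.90059088e-02]), 'qvel': array([ 0.0006717 , -0.00096658,  0.00033205,  0.00028427, -0.00061501,
       -0.00036624]), 'joint_torque': array([ 4.75510955e-03, -5.44612849e+01, -2.73663175e+01,  6.46947906e-02,
        2.28150305e-02, -1.16948067e-04]), 'ee_pos': array([ 143.47941408, -607.72217863,  221.91593373]), 'orientation': array([-3.11898672e+00, -3.63123625e-01,  2.47248926e-04]), 'ft_force': array([0.00221804, 0.00673192, 0.30784609]), 'moment': array([ 0.02313017, -0.01192183,  0.02034891]), 'width': 87.5220349561513}
{'fov_y': 54.10094243913646, 'cx': 261.3570961684798, 'cy': 188.99948679807656, 'xyz': array([200.95982096, 467.56011497, 669.56449402]), 'rotation': array([ 0.29543114, -1.01151712, -2.44488999])}
{'fov_y': 54.47159962542038, 'cx': 260.48974124706876, 'cy': 189.83584645396704, 'xyz': array([363.16973264, -44.32989905, 989.98769327]), 'rotation': array([ 0.11444327, -0.13226462, -1.58604069])}
```

View pics/scene0.png

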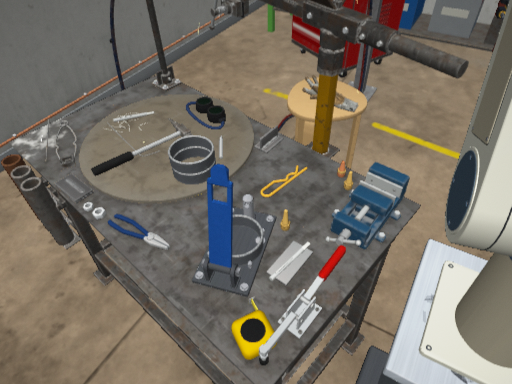

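View pics/top0.png

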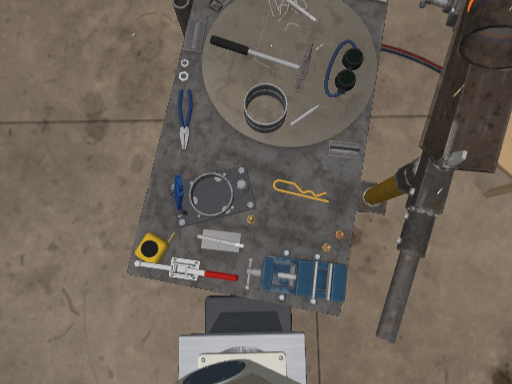

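```bash
cat > h.py <<'E'
import numpy as np, cv2
from scipy.spatial.transform import Rotation as R
from workcell import ctrl, imaging
def grab(n,save=None):
    d=imaging.get_image(n)
    if save: cv2.imwrite(save,d["pixels"])
    return d
def cam(d):
    h=d["pixels"].shape[0]; f=h/2/np.tan(np.radians(d["fov_y"])/2)
    return f,d["cx"],d["cy"],np.array(d["xyz"]),R.from_rotvec(d["rotation"]).as_matrix()
def ray(d,u,v):
    f,cx,cy,o,M=cam(d)
    r=M@np.array([(u-cx)/f,-(v-cy)/f,-1.]); return o,r/np.linalg.norm(r)
def onz(d,u,v,z):
    o,r=ray(d,u,v); return o+r*(z-o[2])/r[2]
def proj(d,p):
    f,cx,cy,o,M=cam(d); c=M.T@(np.array(p,float)-o)
    return np.array([cx+f*c[0]/-c[2], cy-f*c[1]/-c[2]])
def tri(rs):
    A=np.zeros((3,3));b=np.zeros(3)
    for o,r in rs:
        P=np.eye(3)-np.outer(r,r);A+=P;b+=P@o
    p=np.linalg.solve(A,b); return p,[np.linalg.norm((np.eye(3)-np.outer(r,r))@(p-o)) for o,r in rs]
def crop(d,x0,y0,x1,y1,s,fn):
    cv2.imwrite(fn,cv2.resize(d["pixels"][y0:y1,x0:x1],None,fx=s,fy=s,interpolation=cv2.INTER_CUBIC))
E
python3 - <<'E'
from h import *
t=grab("top");s=grab("scene")
crop(t,160,150,345,260,4,"pics/tc.png")
crop(s,180,150,320,300,4,"pics/sc.png")
m=cv2.inRange(cv2.cvtColor(t["pixels"],cv2.COLOR_BGR2HSV),(15,120,120),(35,255,255))
n,l,st,c=cv2.connectedComponentsWithStats(m)
for i in range(1,n):
    if st[i,4]>8: print(st[i],c[i])
E
```

```text
[273 179  56  24 311] [299.27652733 190.84244373]
[247 216   6   7  24] [249.625      218.79166667]
[135 233  31  30 389] [150.73007712 248.20308483]
[336 232   3   6   9] [336.44444444 234.77777778]
[322 245   8   6  34] [325.64705882 247.52941176]
```

View pics/tc.png

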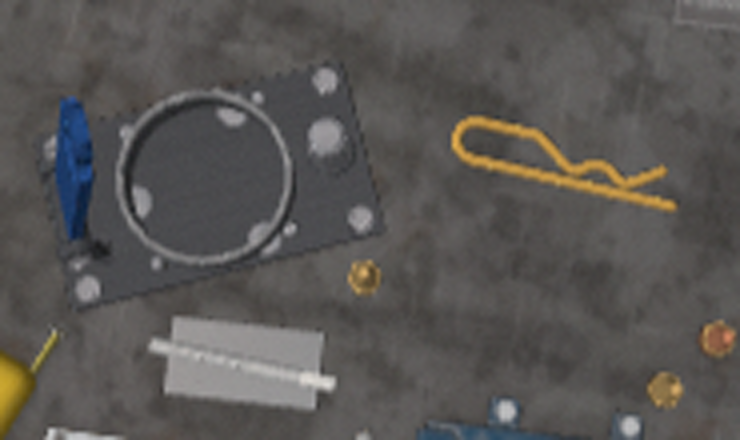

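View pics/sc.png

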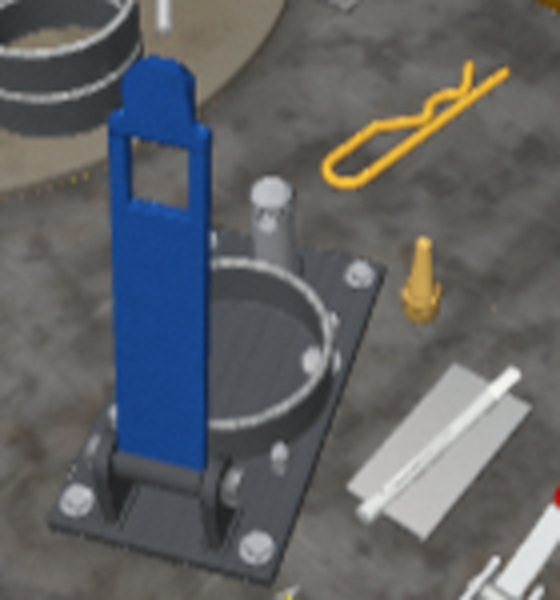

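```bash
python3 - <<'E'
from h import *
np.set_printoptions(precision=1,suppress=True)
t=grab("top");s=grab("scene")
T=lambda a,b:(160+(a-1.5)/4,150+(b-1.5)/4)
S=lambda a,b:(180+(a-1.5)/4,150+(b-1.5)/4)
print("stud",onz(t,*T(326,135),78),onz(s,*S(271,190),78),tri([ray(t,*T(326,135)),ray(s,*S(271,190))]))
print("ring",onz(t,*T(206,177),46))
for c in [(38,160),(340,62),(383,230),(80,310)]: print("corner",onz(t,*T(*c),10))
for c in [(50,524),(386,266),(272,582)]: print("cornerS",onz(s,*S(*c),10))
for n,a,b in [("tip",(675,207),(506,71)),("flare",(663,171),(470,65)),("bend",(455,140),(326,172))]:
    print(n,onz(t,*T(*a),3.5),onz(s,*S(*b),3.5))
print("nozzle",onz(t,*T(365,277),30))
for n,im,thr in [("top",t,0),("scene",s,0)]:
    m=cv2.inRange(cv2.cvtColor(im["pixels"],cv2.COLOR_BGR2HSV),(15,120,120),(35,255,255))
    n_,l,st,c=cv2.connectedComponentsWithStats(m)
    for i in range(1,n_):
        if st[i,4]>150: print(n,st[i],c[i])
E
```

```text
stud [524.2  -8.4  78. ] [523.7  -5.8  78. ] (array([525. ,  -8.2,  75.1]), [np.float64(0.25288006423084153), np.float64(0.25288006423082954)])
ring [504.   69.8  46. ]
corner [522.8 185.4  10. ]
corner [585.9 -15.7  10. ]
corner [471.9 -42.6  10. ]
corner [423.1 156.2  10. ]
cornerS [535.1 192.2  10. ]
cornerS [470.3 -40.7  10. ]
cornerS [421.3 164.5  10. ]
tip [ 484.5 -237.6    3.5] [ 485.6 -235.6    3.5]
flare [ 508.9 -230.7    3.5] [ 509.2 -229.4    3.5]
bend [532.4 -91.9   3.5] [542.6 -95.4   3.5]
nozzle [439.5 -30.5  30. ]
top [273 179  56  24 312] [299.1 190.8]
top [135 233  31  30 389] [150.7 248.2]
scene [371 122  89  37 577] [416.4 140. ]
scene [260 165  47  32 316] [281.7 181.8]
scene [231 299  44  61 921] [250.9 333. ]
```

```bash
python3 - <<'E'
from h import *
t=grab("top");s=grab("scene")
crop(t,165,165,265,230,8,"pics/tc2.png")
crop(s,190,155,290,230,8,"pics/sc2.png")
E
```

```text
(no output)
```

View pics/tc2.png

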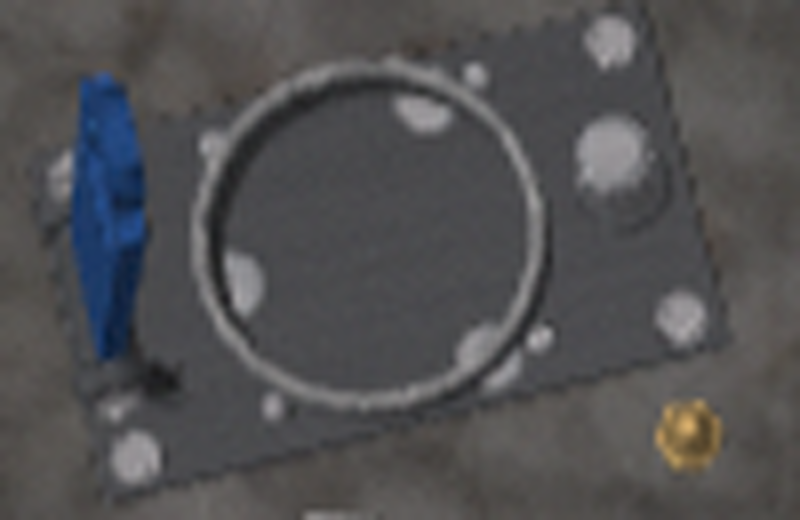

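View pics/sc2.png

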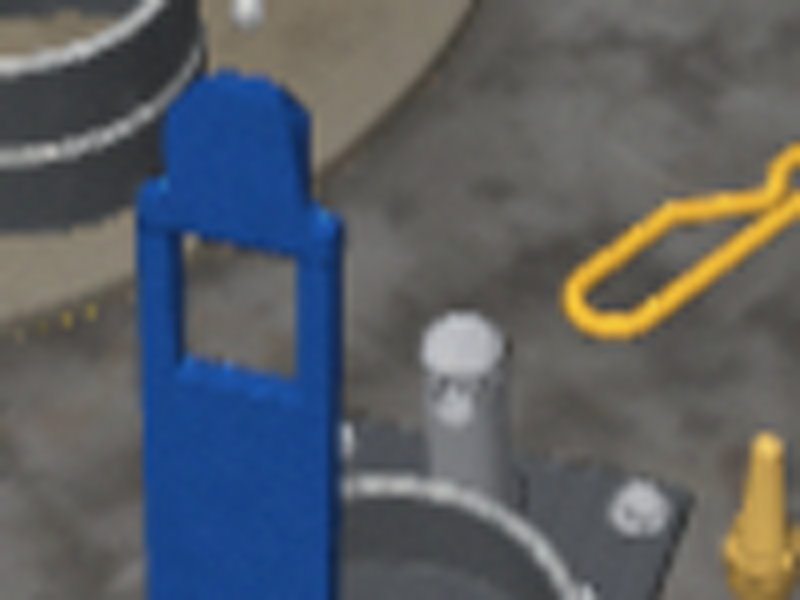

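```bash
python3 - <<'E'
from h import *
np.set_printoptions(precision=1,suppress=True)
t=grab("top");s=grab("scene")
yaw=np.radians(13.5); ex=np.array([np.cos(yaw),np.sin(yaw),0]);ey=np.array([-np.sin(yaw),np.cos(yaw),0]);ez=np.array([0,0,1.])
O=np.array([524,-7.2,0])+82*ey
S=lambda a,b:(190+(a-3.5)/8,155+(b-3.5)/8)
P=lambda x,y,z:O+ex*x+ey*y+ez*z
for yy in (13,14):
 for px in [(238,72),(237,150),(240,205),(240,300)]:
  o,r=ray(s,*S(*px)); p=o+r*((O-o)@ex)/(r@ex); q=[(p-O)@ey-88,p[2]-51.7]
  print(px,q,np.hypot(*q),np.arctan2(q[1],-q[0]))
 break
to=lambda p:((proj(t,p)-[165,165])*8+3.5); so=lambda p:((proj(s,p)-[190,155])*8+3.5)
print("chk pins/corners")
for q in [(0,-82,78),(0,0,46),(60,-104,10),(-60,-104,10),(-60,108,10),(44.5,44.5,27),(-44.5,44.5,27),(44.5,-44.5,27),(-44.5,-44.5,27)]: print(q,to(P(*q)),so(P(*q)))
for a in (1.4,1.5,1.57,1.65,1.75):
  f=lambda x,r,h:P(x,88-r*np.cos(a)+h*np.sin(a),51.7+r*np.sin(a)+h*np.cos(a))
  print(a,"end",to(f(0,223,0)),so(f(0,223,0)),"tL",to(f(-15,208,0)),"tR",to(f(15,208,0)))
E
```

```text
(238, 72) [np.float64(-50.96565912471537), np.float64(221.46999176037815)] 227.25856564793912 1.3446097486029531
(237, 150) [np.float64(-45.954331728989295), np.float64(204.6240447523437)] 209.72076743962947 1.3498823162776923
(240, 205) [np.float64(-44.03495047136091), np.float64(190.90931248533104)] 195.92203157541263 1.344102141740779
(240, 300) [np.float64(-38.181183787237174), np.float64(168.662590337574)] 172.93025234115368 1.3481724546401685
chk pins/corners
(0, -82, 78) [608.7 151.3] [464.2 336.9]
(0, 0, 46) [363.9 232.1] [372.  637.3]
(60, -104, 10) [637.2  -0.2] [306.3 404.9]
(-60, -104, 10) [726.7 343.9] [694.1 487.6]
(-60, 108, 10) [ 98.  506.3] [ 466.6 1121.5]
(44.5, 44.5, 27) [206.9 144.1] [158.7 775.6]
(-44.5, 44.5, 27) [268.9 407. ] [483.7 855. ]
(44.5, -44.5, 27) [471.5  77.2] [279.6 524.8]
(-44.5, -44.5, 27) [536.8 338. ] [583.6 592.5]
1.4 end [ 49.4 147.9] [215.  120.1] tL [ 66.  218.5] tR [ 39.9 103.4]
1.5 end [-42.4 168.5] [171.4 183.4] tL [-18.1 237.7] tR [-43.9 122. ]
1.57 end [-106.2  184.1] [140.  235.3] tL [-76.5 252.1] tR [-102.   136.1]
1.65 end [-177.6  202.7] [103.5 302.2] tL [-142.   269.2] tR [-167.1  153.1]
1.75 end [-263.6  227.2] [ 57.6 396.7] tL [-220.9  291.5] tR [-245.4  175.5]
```

```bash
python3 - <<'E'
from h import *
np.set_printoptions(precision=1,suppress=True)
t=grab("top");s=grab("scene")
print(tri([ray(t,388,336),ray(s,462,66)]))
print(onz(t,455,160,340),onz(t,388,336,340), onz(t,430,140,500),onz(t,470,160,500))
print([onz(s,u,v,340) for u,v in [(270,0),(330,30),(462,66)]])
crop(t,340,0,512,384,2,"pics/tc3.png")
crop(s,200,0,512,140,2.5,"pics/sc3.png")
o=ctrl.get_obs(); print(R.from_rotvec(o["orientation"]).as_matrix())
E
```

```text
(array([ 215. , -259.2,  344.3]), [np.float64(1.3232588992210708), np.float64(1.3232588992212022)])
[ 513.7 -403.1  340. ] [ 215.4 -260.4  340. ] [ 505.2 -283.3  500. ] [ 476.3 -335.2  500. ]
[array([ 693.9, -411.3,  340. ]), array([ 488.3, -308.5,  340. ]), array([ 213.9, -269.8,  340. ])]
[[ 1.   0.2  0. ]
 [ 0.2 -1.  -0. ]
 [ 0.   0.  -1. ]]
```

View pics/tc3.png

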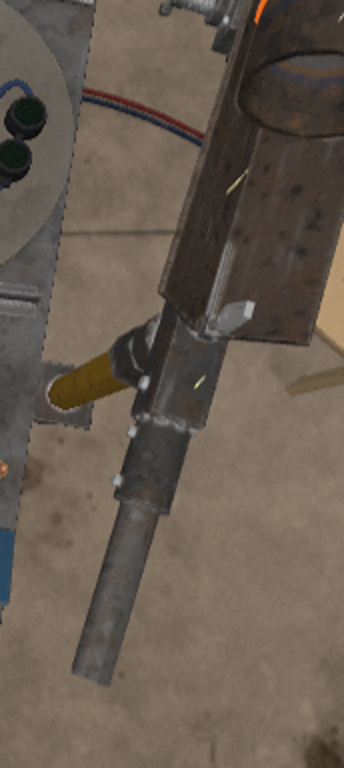

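View pics/sc3.png

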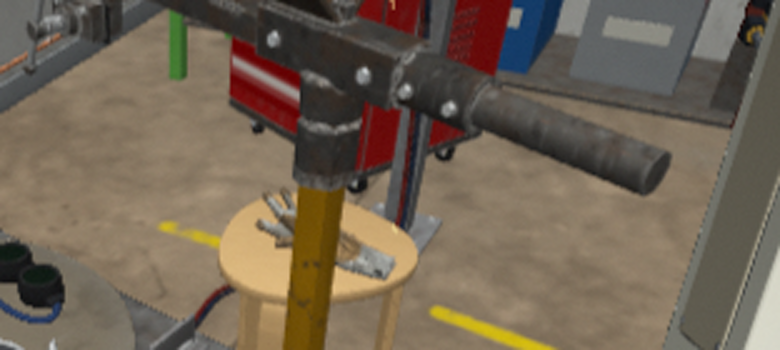

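```bash
python3 -m pendant '[{"dp":[0,0,0.05],"turn":[0,0,0],"claw":0.0878},{"dp":[0,0,0.1],"turn":[0,0,0],"claw":0.0878},{"dp":[0,0,0.15],"turn":[0,0,0],"claw":0.0878},{"dp":[0,0,0.2],"turn":[0,0,0],"claw":0.0878},{"dp":[0,0,0.25],"turn":[0,0,0],"claw":0.0878},{"dp":[0,0.045,0.265],"turn":[0,0,0.1],"claw":0.0878},{"dp":[0.02,0.09,0.265],"turn":[0,0,0.25],"claw":0.0878},{"dp":[0.04,0.135,0.265],"turn":[0,0,0.4],"claw":0.0878}]'
```

```text
t: 1.4
ee_pos: [183.6, -472.0, 488.4]
orientation: [2.982, 0.982, 0.0]
ft_force: [0.8, 0.0, -0.2]
width: 87.9
```

```bash
python3 -m pendant '[{"dp":[0.03,0.038,0],"turn":[0,0,0.13],"claw":0.0878},{"dp":[0.06,0.076,0],"turn":[0,0,0.27],"claw":0.0878},{"dp":[0.09,0.114,0],"turn":[0,0,0.4],"claw":0.0878},{"dp":[0.118,0.153,0],"turn":[0,0,0.53],"claw":0.0878},{"dp":[0.142,0.195,0],"turn":[0,0,0.66],"claw":0.0878},{"dp":[0.166,0.237,0],"turn":[0,0,0.8],"claw":0.0878},{"dp":[0.19,0.28,0],"turn":[0,0,0.93],"claw":0.0878},{"dp":[0.214,0.322,0],"turn":[0,0,1.06],"claw":0.0878}]'
python3 - <<'E'
import numpy as np
y=np.radians(13.5);ey=np.array([-np.sin(y),np.cos(y)]);O=np.array([524,-7.2])+82*ey
print(O)
for a in np.r_[1.345,np.arange(1.3,-0.01,-.1),0,-0.02]:
    print(round(a,3),O+ey*(88-208*np.cos(a)),51.7+208*np.sin(a)-4.7*np.cos(a)-19)
E
```

```text
t: 2.2
ee_pos: [398.0, -149.3, 488.0]
orientation: [2.076, 2.356, 0.0]
ft_force: [0.1, -0.4, 0.4]
width: 87.9
[504.85748016  72.53433347]
1.345 [495.18527137 112.82198256] 234.36790758086022
1.3 [497.30313131 104.00046101] 231.86285807224058
1.2 [501.90916162  84.81496405] 224.86104843514272
1.1 [506.33938976  66.36173578] 215.93922912207836
1.0 [510.54955037  48.82515476] 205.18654400246223
0.9 [514.49757691  32.38044071] 192.7104303516444
0.8 [518.14402201  17.19190379] 178.63554537316898
0.7 [521.45245159   3.41130282] 163.10252066520258
0.6 [524.38980891  -8.82367098] 146.2665570760918
0.5 [526.92674488 -19.39076979] 128.29587398878937
0.4 [529.03791127 -28.18441066] 109.37002852838557
0.3 [530.702214   -35.11673044] 89.67812148666812
0.2 [531.90302391 -40.11846367] 69.41690788951871
0.1 [532.6283429 -43.1396347] 48.78883108573332
-0.0 [532.87092383 -44.15005698] 27.999999999999773
0.0 [532.87092383 -44.15005698] 28.0
-0.02 [532.86121282 -44.10960773] 23.841217296453806
```

```bash
python3 -m pendant '[{"dp":[0.016,0.043,0],"turn":[0,0,0.05],"claw":0.0878},{"dp":[0.032,0.086,0],"turn":[0,0,0.109],"claw":0.0878},{"dp":[0.049,0.129,-0.01],"turn":[0,0,0.109],"claw":0.0878},{"dp":[0.065,0.171,-0.03],"turn":[0,0,0.109],"claw":0.0878},{"dp":[0.081,0.214,-0.05],"turn":[0,0,0.109],"claw":0.0878},{"dp":[0.098,0.257,-0.07],"turn":[0,0,0.109],"claw":0.0878},{"dp":[0.098,0.257,-0.11],"turn":[0,0,0.109],"claw":0.0878},{"dp":[0.098,0.257,-0.15],"turn":[0,0,0.109],"claw":0.0878}]'
python3 - <<'E'
from h import *
t=grab("top");s=grab("scene")
crop(s,130,60,330,260,3,"pics/s4.png");crop(t,100,120,300,260,3,"pics/t4.png")
E
```

```text
t: 3.0
ee_pos: [496.0, 107.4, 336.7]
orientation: [1.948, 2.464, 0.002]
ft_force: [0.1, 0.3, -0.1]
width: 87.8
```

View pics/s4.png

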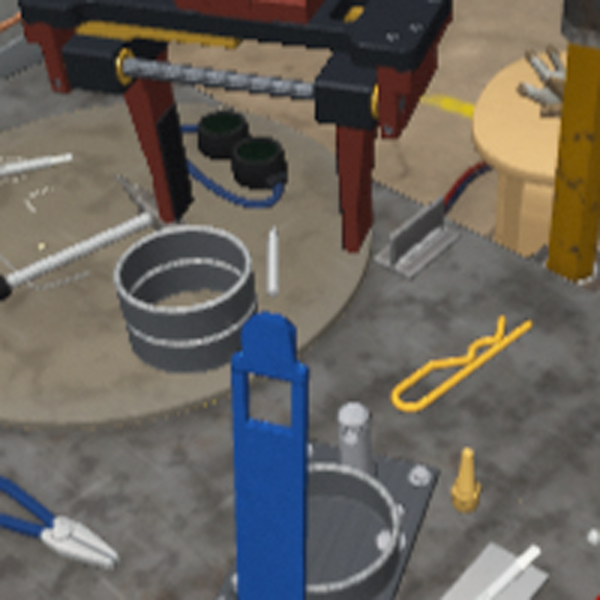

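View pics/t4.png

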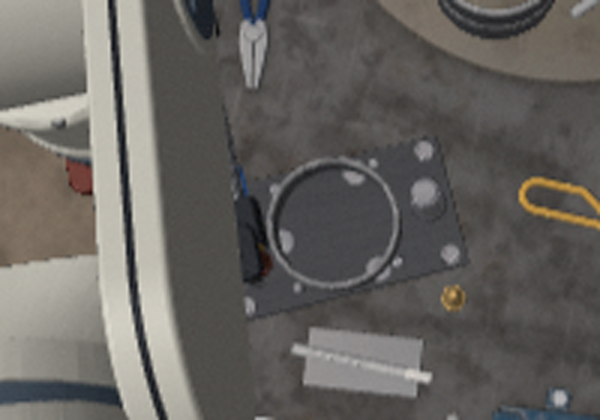

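```bash
python3 -m pendant '[{"dp":[0,0,-0.03],"turn":[0,0,0],"claw":0.0878},{"dp":[0,0,-0.06],"turn":[0,0,0],"claw":0.0878},{"dp":[0,0,-0.09],"turn":[0,0,0],"claw":0.0878},{"dp":[0,0,-0.102],"turn":[0,0,0],"claw":0.05},{"dp":[0,0,-0.102],"turn":[0,0,0],"claw":0.03}]'
python3 - <<'E'
from h import *
s=grab("scene")
crop(s,130,60,330,260,3,"pics/s5.png")
E
```

```text
t: 3.6
ee_pos: [495.6, 105.5, 235.8]
orientation: [-1.952, -2.461, 0.001]
ft_force: [0.6, -0.5, 0.2]
width: 75.2
```

View pics/s5.png

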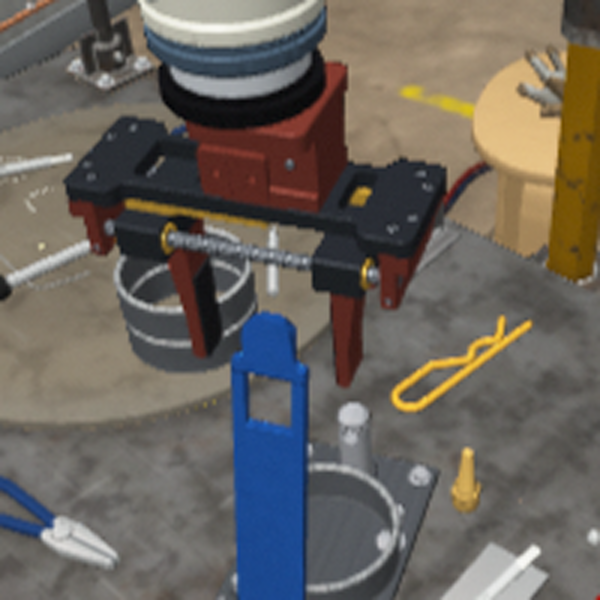

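```bash
python3 -m pendant '[{"dp":[0,0.002,0],"turn":[0,0,0],"claw":0.03},{"dp":[0,0.002,0],"turn":[0,0,0],"claw":0.02},{"dp":[0,0.002,0],"turn":[0,0,0],"claw":0.02},{"dp":[0,0.002,0],"turn":[0,0,0],"claw":0.02}]'
python3 - <<'E'
from h import *
print([ctrl.get_obs()[k] for k in ("width","ft_force","ee_pos")])
s=grab("scene")
crop(s,130,60,330,260,3,"pics/s6.png")
E
```

```text
t: 4.05
ee_pos: [496.7, 108.0, 236.7]
orientation: [1.951, 2.46, 0.004]
ft_force: [1.7, 0.8, 1.7]
width: 43.1
[43.10705337041711, array([1.69648416, 0.78193772, 1.74222248]), array([496.67317473, 108.02511865, 236.65144445])]
```

View pics/s6.png

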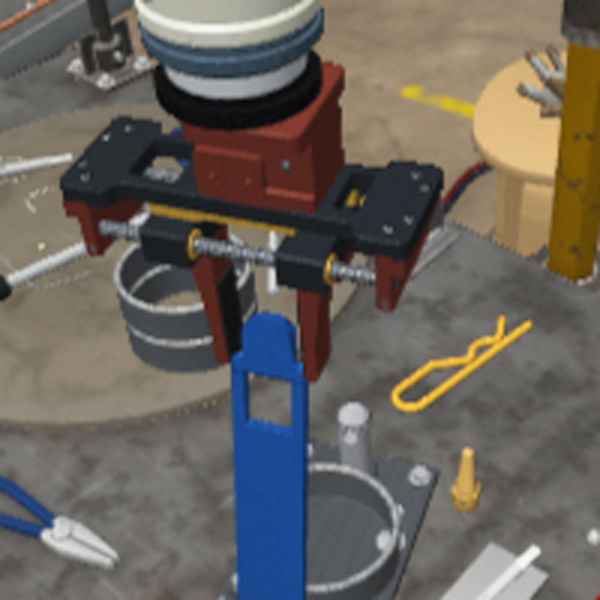

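```bash
python3 -m pendant '[{"dp":[0,0,0],"turn":[0,0,0],"claw":0.06},{"dp":[0,0,0.011],"turn":[0,0,0],"claw":0.06},{"dp":[0,0,0.011],"turn":[0,0,0],"claw":0.02},{"dp":[0,0,0.011],"turn":[0,0,0],"claw":0.02},{"dp":[0,0,0.011],"turn":[0,0,0],"claw":0.02},{"dp":[0,0,0.011],"turn":[0,0,0],"claw":0.02},{"dp":[0,0,0.011],"turn":[0,0,0],"claw":0.02},{"dp":[0,0,0.011],"turn":[0,0,0],"claw":0.02}]'
```

```text
t: 4.9
ee_pos: [496.7, 108.0, 246.6]
orientation: [1.951, 2.461, 0.003]
ft_force: [5.3, 0.6, -4.1]
width: 29.1
```

```bash
python3 - <<'E'
import numpy as np
y=np.radians(13.5);ey=np.array([-np.sin(y),np.cos(y)]);r=210;a0=1.345
for a in [1.25,1.15,1.0,.85,.7,.55,.4,.25,.1,.05,0,-.01]:
    d=-(np.cos(a)-np.cos(a0))*r-4.7*(np.sin(a)-np.sin(a0)); z=r*(np.sin(a)-np.sin(a0))-4.7*(np.cos(a)-np.cos(a0))
    print(a,np.round(d*ey/1000,4),round(z/1000,4))
E
```

```text
1.25 [ 0.0045 -0.0186] -0.0058
1.15 [ 0.009  -0.0374] -0.0139
1.0 [ 0.0154 -0.064 ] -0.0294
0.85 [ 0.0211 -0.088 ] -0.049
0.7 [ 0.0262 -0.109 ] -0.0719
0.55 [ 0.0303 -0.1263] -0.0979
0.4 [ 0.0335 -0.1397] -0.1262
0.25 [ 0.0357 -0.1488] -0.1562
0.1 [ 0.0368 -0.1535] -0.1873
0.05 [ 0.037 -0.154] -0.1978
0 [ 0.037 -0.154] -0.2083
-0.01 [ 0.037 -0.154] -0.2104
```

```bash
python3 -m pendant '[{"dp":[0.0022,-0.009,-0.0025],"turn":[0,0,0],"claw":0.02},{"dp":[0.0045,-0.0186,-0.0058],"turn":[0,0,0],"claw":0.02},{"dp":[0.009,-0.0374,-0.0139],"turn":[0,0,0],"claw":0.02},{"dp":[0.0154,-0.064,-0.0294],"turn":[0,0,0],"claw":0.02}]'
python3 - <<'E'
from h import *
s=grab("scene")
crop(s,130,60,330,260,3,"pics/s7.png")
E
```

```text
t: 5.3
ee_pos: [511.9, 43.8, 218.2]
orientation: [1.949, 2.462, 0.003]
ft_force: [3.9, 7.1, -1.9]
width: 29.0
```

View pics/s7.png

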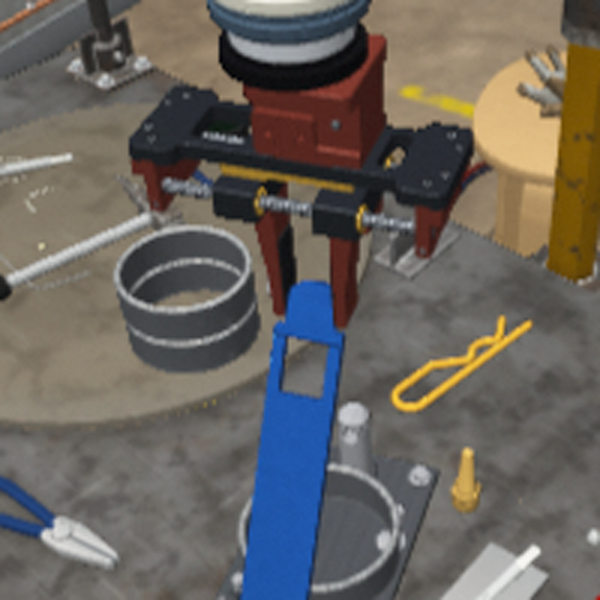

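```bash
python3 -m pendant '[{"dp":[0.0057,-0.024,-0.0196],"turn":[0,0,0],"claw":0.02},{"dp":[0.0108,-0.045,-0.0425],"turn":[0,0,0],"claw":0.02},{"dp":[0.0149,-0.0623,-0.0685],"turn":[0,0,0],"claw":0.02},{"dp":[0.0181,-0.0757,-0.0968],"turn":[0,0,0],"claw":0.02},{"dp":[0.0203,-0.0848,-0.1268],"turn":[0,0,0],"claw":0.02},{"dp":[0.0214,-0.0895,-0.1579],"turn":[0,0,0],"claw":0.02},{"dp":[0.0216,-0.09,-0.1684],"turn":[0,0,0],"claw":0.02}]'
python3 - <<'E'
from h import *
s=grab("scene")
crop(s,130,60,330,260,3,"pics/s8.png")
E
```

```text
t: 6.05
ee_pos: [533.7, -47.6, 47.0]
orientation: [1.952, 2.46, 0.0]
ft_force: [3.1, -3.1, 3.1]
width: 29.7
```

View pics/s8.png

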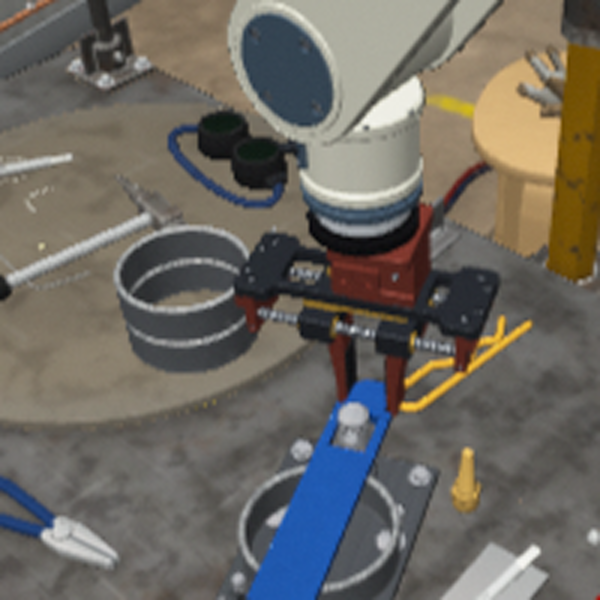

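```bash
python3 -m pendant '[{"dp":[0,0,-0.005],"turn":[0,0,0],"claw":0.02},{"dp":[0,0,-0.009],"turn":[0,0,0],"claw":0.02},{"dp":[0,0,-0.012],"turn":[0,0,0],"claw":0.02},{"dp":[0,0,-0.012],"turn":[0,0,0],"claw":0.02}]'
```

```text
t: 6.5
ee_pos: [533.9, -47.4, 39.0]
orientation: [1.95, 2.46, 0.0]
ft_force: [-4.3, -5.6, 24.9]
width: 29.3
```

```bash
python3 -m pendant '[{"dp":[0,0,0],"turn":[0,0,0],"claw":0.02},{"dp":[0,0,0.001],"turn":[0,0,0],"claw":0.05},{"dp":[0,0,0.002],"turn":[0,0,0],"claw":0.06},{"dp":[0,0,0.002],"turn":[0,0,0],"claw":0.07},{"dp":[0,0,0.03],"turn":[0,0,0],"claw":0.0878},{"dp":[0,0,0.075],"turn":[0,0,0],"claw":0.0878},{"dp":[0,0,0.12],"turn":[0,0,0],"claw":0.0878},{"dp":[0,0,0.165],"turn":[0,0,0],"claw":0.0878}]'
python3 - <<'E'
from h import *
s=grab("scene");t=grab("top")
crop(s,190,140,330,260,4,"pics/s9.png")
crop(t,160,150,345,260,4,"pics/t9.png")
E
```

```text
t: 7.3
ee_pos: [531.8, -46.2, 202.9]
orientation: [-1.951, -2.461, 0.002]
ft_force: [0.4, -0.2, 0.0]
width: 81.7
```

View pics/s9.png

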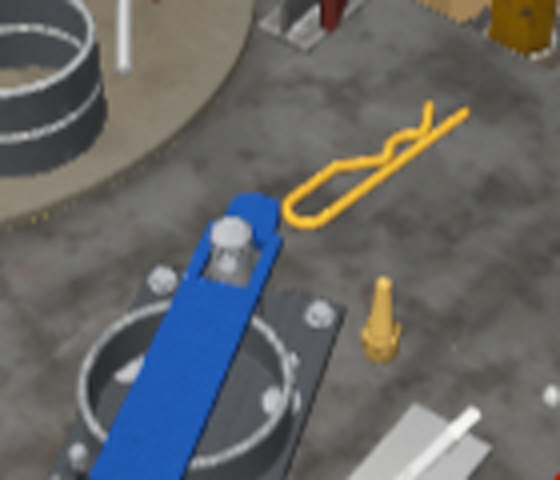

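View pics/t9.png

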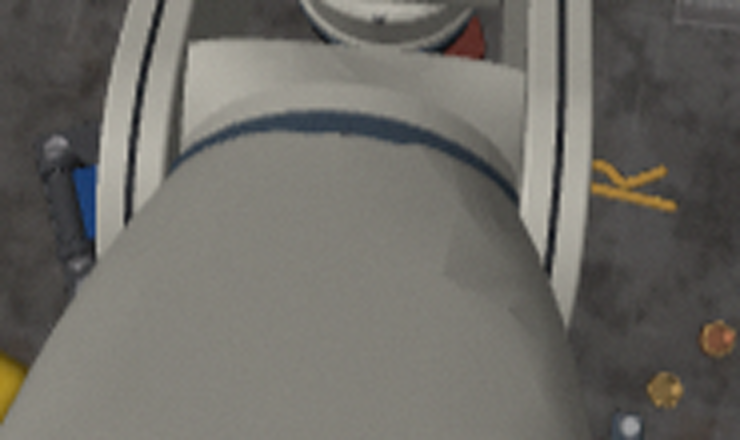

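```bash
python3 - <<'E'
from h import *
np.set_printoptions(precision=2,suppress=True)
for n in ("top","scene"):
    d=grab(n); d["pixels"]=cv2.imread(f"pics/{n}0.png")
    big=cv2.resize(d["pixels"],None,fx=4,fy=4,interpolation=cv2.INTER_CUBIC)
    m=cv2.inRange(cv2.cvtColor(big,cv2.COLOR_BGR2HSV),(12,110,100),(35,255,255))
    k,l,st,c=cv2.connectedComponentsWithStats(m)
    i=[i for i in range(1,k) if (273*4<c[i][0]<330*4 and 175*4<c[i][1]<205*4 and n=="top" or 255*4<c[i][0]<310*4 and 160*4<c[i][1]<200*4 and n=="scene") and st[i,4]>2000][0]
    ys,xs=np.where(l==i); P=np.array([onz(d,(x-1.5)/4,(y-1.5)/4,3.5) for x,y in zip(xs,ys)])[:,:2]
    # leg: outer (min world x side) edge per world-y bin
    yb=np.arange(-225,-130,2.); e=[]; 
    for y in yb:
        q=P[abs(P[:,1]-y)<1.2]; e.append([y,q[:,0].min(),q[:,0].max()])
    e=np.array(e); a,b=np.polyfit(e[:,0],e[:,1],1)
    u=np.array([-a,-1.])/np.hypot(a,1); v=np.array([-u[1],u[0]])
    s=P@u; w=P@v
    print(n,"dir",u,np.degrees(np.arctan2(u[1],u[0])),"res",np.std(e[:,1]-a*e[:,0]-b),"along",s.min(),s.max(),s.max()-s.min(),"across",w.min(),w.max())
    # leg centre line: edge +3.5
    # origin from tip and from bend
    wl=np.percentile(w[(s>s.max()-40)&(s<s.max()-5)],0.5)+3.5
    bend=s.min()+102; tip=s.max()-54.5
    mid=(bend+tip)/2
    print("origin",mid*u+wl*v, "loop", (mid-67)*u+(wl+13)*v)
E
```

```text
top dir [-0.24 -0.97] -104.07079419043843 res 0.3009289532560974 along -43.2960986477706 113.3711817354311 156.6672803832017 across 524.1029413814072 559.059377231509
origin [ 497.85 -185.39] loop [ 526.75 -123.56]
scene dir [-0.25 -0.97] -104.42513134909107 res 0.1981221507057306 along -49.25379456510792 111.19734412593009 160.451138691038 across 523.7257918054808 560.6618325215461
origin [ 497.59 -184.49] loop [ 526.87 -122.85]
```

```bash
python3 -m pendant '[{"dp":[-0.001,-0.02,-0.01],"turn":[0,0,-0.12],"claw":0.0878},{"dp":[-0.003,-0.05,-0.03],"turn":[0,0,-0.24],"claw":0.0878},{"dp":[-0.005,-0.077,-0.06],"turn":[0,0,-0.37],"claw":0.07},{"dp":[-0.005,-0.077,-0.1],"turn":[0,0,-0.483],"claw":0.06},{"dp":[-0.005,-0.077,-0.14],"turn":[0,0,-0.483],"claw":0.06},{"dp":[-0.005,-0.077,-0.14],"turn":[0,0,-0.483],"claw":0.06}]'
python3 - <<'E'
from h import *
s=grab("scene");t=grab("top")
crop(s,210,100,350,220,4,"pics/s10.png")
print([onz(t,*p,0) for p in [(345,148),(285,252),(250,219),(365,150)]])
o=ctrl.get_obs();print(o["qpos"],o["ee_pos"],o["ft_force"]);M=R.from_rotvec(o["orientation"]).as_matrix();print(np.degrees(np.arctan2(M[1,1],M[0,1])),M[:,2])
E
```

```text
t: 8.1
ee_pos: [521.8, -122.1, 55.4]
orientation: [-2.476, -1.916, 0.013]
ft_force: [-1.1, -0.2, -0.0]
width: 60.6
[array([ 631.39030008, -291.06243016,    0.        ]), array([ 353.45471265, -118.07364794,    0.        ]), array([441.62723893, -27.73256049,   0.        ]), array([ 624.81653581, -345.69178347,    0.        ])]
[-2.51392757e-01  5.46720285e-01  1.90520719e+00 -1.24874779e-05
  6.94436944e-01  1.19831779e-03] [ 526.00037736 -122.80694222   60.38667117] [ 0.41535553 -1.33459455  0.02437211]
-14.47185353537337 [-0.00462374  0.00117925 -0.99998862]
```

View pics/s10.png

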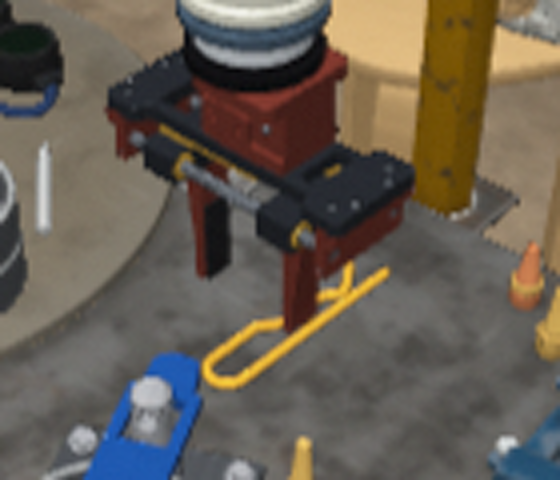

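```bash
python3 -m pendant '[{"dp":[0.0005,0,-0.03],"turn":[0,0,0],"claw":0.06},{"dp":[0.0005,0,-0.05],"turn":[0,0,0],"claw":0.06},{"dp":[0.0005,0,-0.056],"turn":[0,0,0],"claw":0.06},{"dp":[0.0005,0,-0.058],"turn":[0,0,0],"claw":0.06},{"dp":[0.0005,0,-0.059],"turn":[0,0,0],"claw":0.06},{"dp":[0.0005,0,-0.059],"turn":[0,0,0],"claw":0.06}]'
python3 - <<'E'
from h import *
s=grab("scene")
crop(s,210,100,350,220,4,"pics/s11.png")
o=ctrl.get_obs();print(o["ee_pos"],o["ft_force"])
E
```

```text
t: 8.8
ee_pos: [529.0, -123.4, 4.1]
orientation: [2.483, 1.923, 0.002]
ft_force: [0.4, -0.2, -0.2]
width: 59.6
[ 528.90641087 -123.43244121    4.01825012] [ 0.18114419  0.0996345  -0.00048022]
```

View pics/s11.png

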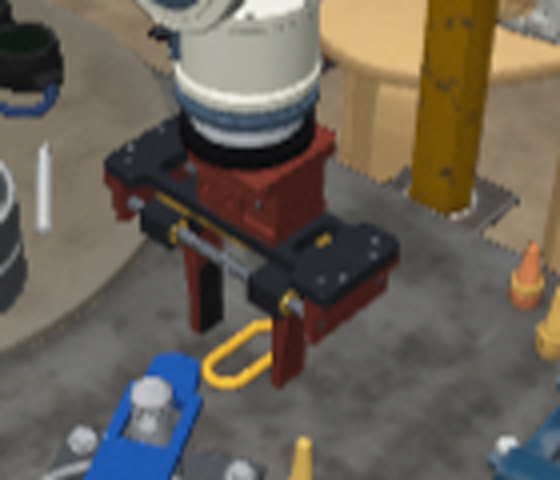

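```bash
python3 -m pendant '[{"dp":[-0.002,0,-0.0015],"turn":[0,0,0],"claw":0.06},{"dp":[-0.002,0,-0.0028],"turn":[0,0,0],"claw":0.04},{"dp":[-0.002,0,-0.0028],"turn":[0,0,0],"claw":0.025},{"dp":[-0.002,0,-0.0028],"turn":[0,0,0],"claw":0.025},{"dp":[-0.002,0,-0.0028],"turn":[0,0,0],"claw":0.025},{"dp":[-0.002,0,-0.0028],"turn":[0,0,0],"claw":0.025}]'
```

```text
t: 9.45
ee_pos: [526.4, -123.3, 0.4]
orientation: [2.484, 1.923, 0.001]
ft_force: [-0.9, -0.4, 4.8]
width: 31.8
```

```bash
python3 -m pendant '[{"dp":[0,0,0.02],"turn":[0,0,0],"claw":0.025},{"dp":[0,-0.01,0.06],"turn":[0,0,0],"claw":0.025},{"dp":[0.01,-0.03,0.1],"turn":[0,0,-0.1],"claw":0.025},{"dp":[0.02,-0.05,0.12],"turn":[0,0,-0.24],"claw":0.025},{"dp":[0.02,-0.065,0.12],"turn":[0,0,-0.38],"claw":0.025},{"dp":[0.02,-0.075,0.12],"turn":[0,0,-0.52],"claw":0.025},{"dp":[0.02,-0.075,0.12],"turn":[0,0,-0.66],"claw":0.025},{"dp":[0.02,-0.075,0.12],"turn":[0,0,-0.8],"claw":0.025}]'
python3 -m pendant '[{"dp":[0,0,0],"turn":[0,0,-0.14],"claw":0.025},{"dp":[0,0,0],"turn":[0,0,-0.28],"claw":0.025},{"dp":[0,0,0],"turn":[0,0,-0.42],"claw":0.025},{"dp":[0,0,0],"turn":[0,0,-0.56],"claw":0.025},{"dp":[0,0,0],"turn":[0,0,-0.7],"claw":0.025},{"dp":[0,0,0],"turn":[0,0,-0.84],"claw":0.025},{"dp":[0,0,0],"turn":[0,0,-0.98],"claw":0.025},{"dp":[0,0,0],"turn":[0,0,-1.12],"claw":0.025}]'
python3 -m pendant '[{"dp":[-0.005,0,-0.02],"turn":[0,0,-0.14],"claw":0.025},{"dp":[-0.01,0,-0.05],"turn":[0,0,-0.28],"claw":0.025},{"dp":[-0.015,0,-0.08],"turn":[0,0,-0.35],"claw":0.025},{"dp":[-0.015,0,-0.08],"turn":[0,0,-0.35],"claw":0.025}]'
python3 - <<'E'
from h import *
s=grab("scene");t=grab("top")
crop(s,210,100,350,220,4,"pics/s12.png")
crop(t,160,150,345,260,4,"pics/t12.png")
o=ctrl.get_obs();print(o["qpos"],o["ee_pos"],o["ft_force"],o["width"]);M=R.from_rotvec(o["orientation"]).as_matrix();print(np.degrees(np.arctan2(M[1,1],M[0,1])),M[:,2])
E
```

```text
t: 10.25
ee_pos: [545.7, -198.6, 119.7]
orientation: [-3.039, -0.794, 0.001]
ft_force: [0.9, -0.2, -0.8]
width: 31.9
t: 11.05
ee_pos: [545.7, -198.1, 119.6]
orientation: [-2.998, 0.94, 0.001]
ft_force: [0.6, 0.2, -0.9]
width: 32.2
t: 11.45
ee_pos: [527.4, -197.0, 36.4]
orientation: [2.791, -1.44, -0.013]
ft_force: [-0.4, -0.5, -0.9]
width: 32.1
[-3.78287987e-01  6.07437567e-01  1.85196959e+00  4.18195650e-06
  6.83615856e-01  2.14268937e+00] [ 530.86589306 -198.17523087   39.88439998] [ 1.25426634 -0.6016187   0.10978138] 32.1279675741716
-144.44152197512383 [-1.32824958e-03  5.30727110e-04 -9.99998977e-01]
```

View pics/s12.png

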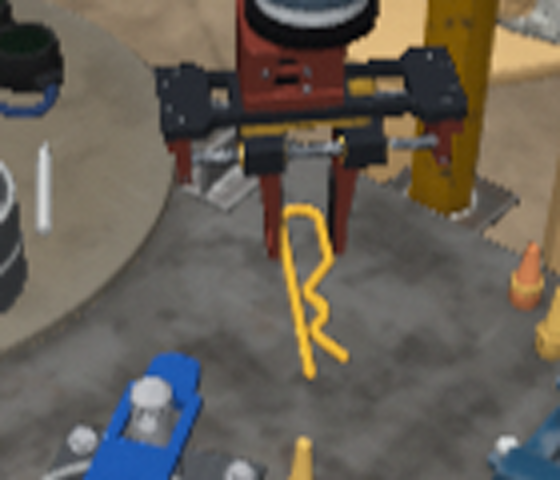

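View pics/t12.png

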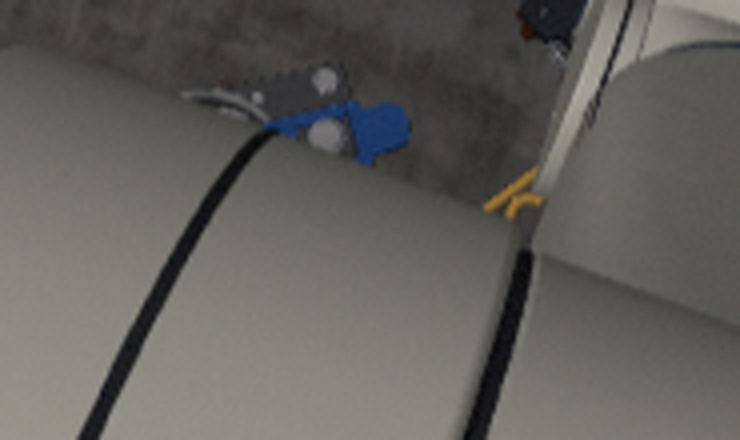

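```bash
python3 -m pendant '[{"dp":[0,0,-0.025],"turn":[0,0,0],"claw":0.025},{"dp":[0,0,-0.035],"turn":[0,0,0],"claw":0.025},{"dp":[0,0,-0.039],"turn":[0,0,0],"claw":0.025},{"dp":[0,0,-0.039],"turn":[0,0,0],"claw":0.025},{"dp":[0,0,-0.039],"turn":[0,0,0],"claw":0.036},{"dp":[0,0,-0.039],"turn":[0,0,0],"claw":0.045},{"dp":[0,0,-0.039],"turn":[0,0,0],"claw":0.06},{"dp":[0,0,-0.039],"turn":[0,0,0],"claw":0.06}]'
python3 -m pendant '[{"dp":[0,0,0.03],"turn":[0,0,0],"claw":0.06},{"dp":[0,0,0.06],"turn":[0,0,0.14],"claw":0.06},{"dp":[0,0,0.06],"turn":[0,0,0.28],"claw":0.06},{"dp":[0,0,0.06],"turn":[0,0,0.42],"claw":0.06},{"dp":[0,0,0.06],"turn":[0,0,0.56],"claw":0.06},{"dp":[0,0,0.06],"turn":[0,0,0.7],"claw":0.06},{"dp":[0,0,0.06],"turn":[0,0,0.84],"claw":0.06},{"dp":[0,0,0.06],"turn":[0,0,0.98],"claw":0.06}]'
python3 -m pendant '[{"dp":[0,0,0],"turn":[0,0,0.14],"claw":0.06},{"dp":[0,0,0],"turn":[0,0,0.28],"claw":0.06},{"dp":[0,0,0],"turn":[0,0,0.42],"claw":0.06},{"dp":[0,0,0],"turn":[0,0,0.56],"claw":0.06},{"dp":[0,0,0],"turn":[0,0,0.7],"claw":0.06},{"dp":[0,0,0],"turn":[0,0,0.84],"claw":0.06},{"dp":[0,0,0],"turn":[0,0,0.98],"claw":0.06},{"dp":[0,0,0],"turn":[0,0,1.12],"claw":0.06}]'
python3 -m pendant '[{"dp":[0,0,0],"turn":[0,0,0.14],"claw":0.06},{"dp":[0,0,0],"turn":[0,0,0.28],"claw":0.06},{"dp":[0,0,0],"turn":[0,0,0.42],"claw":0.06},{"dp":[0,0,0],"turn":[0,0,0.56],"claw":0.06},{"dp":[0,0,0],"turn":[0,0,0.7],"claw":0.06},{"dp":[0,0,0],"turn":[0,0,0.84],"claw":0.06},{"dp":[0,0,0],"turn":[0,0,0.98],"claw":0.06},{"dp":[0,0,0],"turn":[0,0,1.04],"claw":0.06}]'
python3 - <<'E'
from h import *
s=grab("scene");t=grab("top")
crop(s,210,100,350,220,4,"pics/s13.png")
o=ctrl.get_obs();print(o["t"],o["qpos"],o["ee_pos"],o["ft_force"],o["width"]);M=R.from_rotvec(o["orientation"]).as_matrix();print(np.degrees(np.arctan2(M[1,1],M[0,1])),M[:,2])
E
```

```text
t: 12.35
ee_pos: [531.3, -198.4, 1.5]
orientation: [-2.792, 1.44, -0.001]
ft_force: [0.2, -0.4, 1.1]
width: 56.3
t: 13.15
ee_pos: [531.1, -198.3, 61.2]
orientation: [3.141, 0.053, 0.0]
ft_force: [-0.0, 0.4, 0.7]
width: 60.0
t: 13.95
ee_pos: [531.1, -198.3, 61.2]
orientation: [2.633, 1.713, 0.0]
ft_force: [-0.3, 0.6, 0.5]
width: 59.7
t: 14.75
ee_pos: [531.1, -198.3, 61.2]
orientation: [1.435, 2.794, -0.0]
ft_force: [0.5, -0.7, 0.6]
width: 60.4
14.85 [-3.78249966e-01  5.71437879e-01  1.84843891e+00 -3.73757519e-05
  7.21653019e-01 -9.95710530e-01] [ 531.08058617 -198.24647532   61.18937548] [-0.28686778  0.29445769 -0.08458318] 59.82631559289147
35.37949197042155 [ 4.92829214e-05 -4.61538422e-05 -9.99999998e-01]
```

View pics/s13.png

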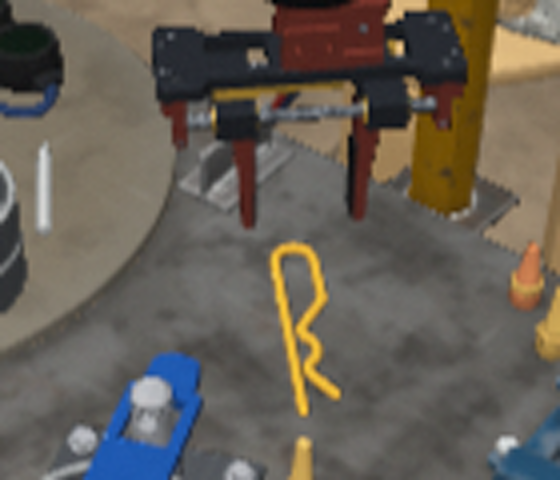

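```bash
python3 - <<'E'
from h import *
np.set_printoptions(precision=2,suppress=True)
d=grab("scene")
big=cv2.resize(d["pixels"],None,fx=4,fy=4,interpolation=cv2.INTER_CUBIC)
m=cv2.inRange(cv2.cvtColor(big,cv2.COLOR_BGR2HSV),(15,150,130),(35,255,255))
k,l,st,c=cv2.connectedComponentsWithStats(m)
for i in range(1,k):
    if st[i,4]>1500: print(i,st[i]//4,c[i]/4)
i=[i for i in range(1,k) if st[i,4]>2000 and 270<c[i][0]/4<305 and 155<c[i][1]/4<205][0]
ys,xs=np.where(l==i); P=np.array([onz(d,(x-1.5)/4,(y-1.5)/4,3.5) for x,y in zip(xs,ys)])[:,:2]
a0=np.radians(125.6)
for _ in range(3):
    u=np.array([np.cos(a0),np.sin(a0)]);v=np.array([-u[1],u[0]]);s=P@u;w=P@v
    b=np.arange(s.max()-110,s.max()-6,3.)
    e=np.array([w[abs(s-x)<1.5].min() for x in b]); p=np.polyfit(b,e,1); a0+=np.arctan(p[0])
wl=e.mean()+3.5
mid=((s.min()+102)+(s.max()-54.5))/2
print("dir",np.degrees(a0),"len",np.ptp(s),"wid",np.ptp(w),"org",mid*u+wl*v,"loop",(mid-67)*u+(wl+13)*v,"tip",(mid+54.5)*u+wl*v)
E
```

```text
21 [ 371  122   77   33 1745] [411.76 138.52]
26 [277 160  17  43 956] [285.39 181.58]
52 [ 231  299   43   60 3553] [251.2  333.65]
dir 125.64865372205402 len 159.17309459983778 wid 32.83654908703568 org [ 504.69 -138.4 ] loop [ 533.18 -200.42] tip [472.93 -94.11]
```

```bash
python3 -m pendant '[{"dp":[0.001,-0.001,-0.03],"turn":[0,0,0.004],"claw":0.06},{"dp":[0.001,-0.001,-0.05],"turn":[0,0,0.004],"claw":0.06},{"dp":[0.001,-0.001,-0.06],"turn":[0,0,0.004],"claw":0.05},{"dp":[0.001,-0.001,-0.0605],"turn":[0,0,0.004],"claw":0.04},{"dp":[0.001,-0.001,-0.0605],"turn":[0,0,0.004],"claw":0.025},{"dp":[0.001,-0.001,-0.0605],"turn":[0,0,0.004],"claw":0.025},{"dp":[0.001,-0.001,-0.0605],"turn":[0,0,0.004],"claw":0.025},{"dp":[0.001,-0.001,-0.0605],"turn":[0,0,0.004],"claw":0.025}]'
python3 - <<'E'
from h import *
o=ctrl.get_obs();print(o["t"],o["ee_pos"],o["ft_force"],o["width"])
E
```

```text
t: 15.7
ee_pos: [532.3, -199.3, 0.8]
orientation: [1.437, 2.793, 0.0]
ft_force: [0.5, 0.2, 1.7]
width: 32.0
15.7 [ 532.30899658 -199.33678544    0.83585345] [0.53406463 0.24149578 1.6794603 ] 32.01264491090605
```

```bash
python3 -m pendant '[{"dp":[0,0,0.02],"turn":[0,0,0],"claw":0.025},{"dp":[0,-0.01,0.06],"turn":[0,0,0],"claw":0.025},{"dp":[0,-0.01,0.1],"turn":[0,0,-0.1],"claw":0.025},{"dp":[0.005,0,0.1],"turn":[0,0,-0.2],"claw":0.025},{"dp":[0.01,0.02,0.1],"turn":[0,0,-0.3],"claw":0.025},{"dp":[0.0149,0.04,0.09],"turn":[0,0,-0.386],"claw":0.025},{"dp":[0.0149,0.04,0.0585],"turn":[0,0,-0.386],"claw":0.025},{"dp":[0.0149,0.04,0.0585],"turn":[0,0,-0.386],"claw":0.025}]'
python3 -m pendant '[{"dp":[0,0,0],"turn":[0,0,0],"claw":0.025},{"dp":[0,0,0],"turn":[0,0,0],"claw":0.025}]'
python3 - <<'E'
from h import *
s=grab("scene","pics/s14f.png");t=grab("top")
crop(s,220,130,320,220,7,"pics/s14.png");crop(t,200,140,320,230,6,"pics/t14.png")
o=ctrl.get_obs();print(o["t"],o["ee_pos"],o["ft_force"],o["width"]);M=R.from_rotvec(o["orientation"]).as_matrix();print(np.degrees(np.arctan2(M[1,1],M[0,1])),M[:,2])
E
```

```text
t: 16.5
ee_pos: [544.6, -157.9, 56.4]
orientation: [-1.941, -2.463, 0.003]
ft_force: [-0.6, -0.9, -0.9]
width: 32.2
t: 16.7
ee_pos: [547.5, -159.8, 60.0]
orientation: [1.946, 2.465, 0.001]
ft_force: [0.0, -0.0, -0.2]
width: 32.3
16.8 [ 547.64668201 -159.850198     60.19174933] [-0.08723373  0.1766317   0.32471307] 31.74017620264772
13.43472561487912 [ 1.63535973e-03 -5.28556959e-04 -9.99998523e-01]
```

View pics/s14.png

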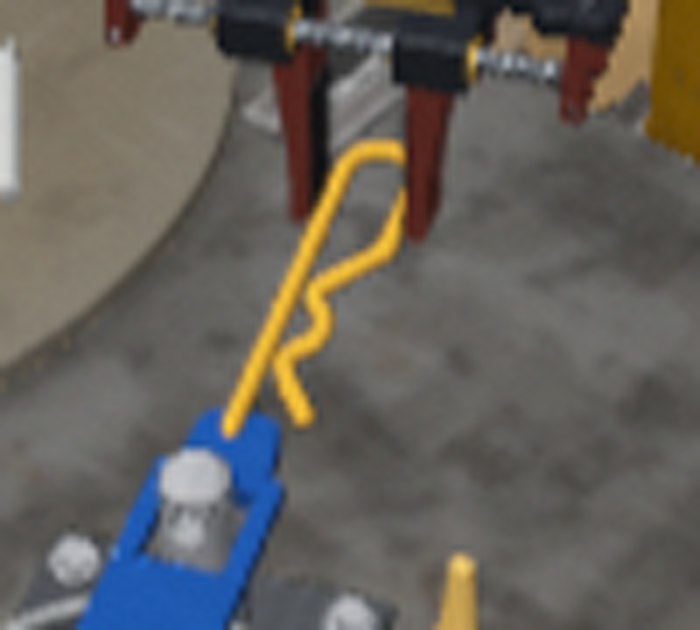

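View pics/t14.png

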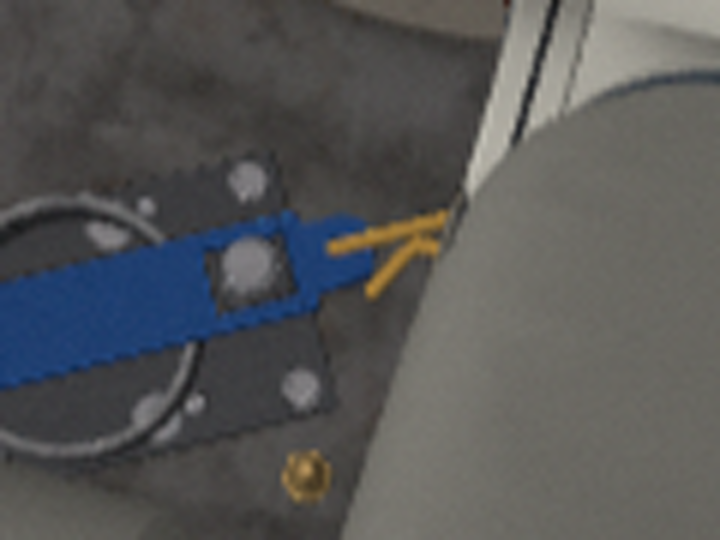

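```bash
python3 - <<'E'
from h import *
np.set_printoptions(precision=2,suppress=True)
t=grab("top");s=grab("scene")
T=lambda a,b:(200+(a-2.5)/6,140+(b-2.5)/6); S=lambda a,b:(220+(a-3)/7,130+(b-3)/7)
y=np.radians(13.5);ex=np.array([np.cos(y),np.sin(y),0]);ey=np.array([-np.sin(y),np.cos(y),0])
def both(a,b):
    p,e=tri([ray(t,*T(*a)),ray(s,*S(*b))]);return p,e[0]
st,e1=both((247,263),(196,475)); tip,e2=both((332,246),(231,428))
print(st,e1,tip,e2); d=tip-st; print("rel jig",d@ex,d@ey,d[2]+78-62)
H=np.array([524,-7.2,0])
for z in (62,): 
    a=onz(t,*T(332,246),z);b=onz(t,*T(445,214),z);a2=onz(s,*S(231,428),z);b2=onz(s,*S(340,170),z)
    for p,q in((a,b),(a2,b2)): print(p,(p-H)@ex,(p-H)@ey,"dir",np.degrees(np.arctan2(*(p-q)[1::-1])))
stt=onz(t,*T(247,263),78);sts=onz(s,*S(196,475),78);print(stt,sts)
E
```

```text
[524.48  -7.4   75.22] 0.1673130956882948 [533.64 -42.75  60.72] 0.21240482117537274
rel jig 0.6520087978643079 -36.51753401355441 1.4974992091410613
[533.61 -42.67  62.  ] 1.0584886196374959 -36.736199574187864 dir 105.0421763455196
[532.73 -41.74  62.  ] 0.42766037613099805 -35.619896314807 dir 104.35428069375
[524.15  -7.44  78.  ] [522.8   -5.22  78.  ]
```

```bash
python3 -m pendant '[{"dp":[-0.0016,-0.0004,-0.001],"turn":[0,0,-0.008],"claw":0.025},{"dp":[-0.0026,0.0035,-0.001],"turn":[0,0,-0.008],"claw":0.025},{"dp":[-0.0039,0.0093,-0.001],"turn":[0,0,-0.008],"claw":0.025},{"dp":[-0.0051,0.0142,-0.001],"turn":[0,0,-0.008],"claw":0.025},{"dp":[-0.0063,0.019,-0.001],"turn":[0,0,-0.008],"claw":0.025},{"dp":[-0.0063,0.019,-0.001],"turn":[0,0,-0.008],"claw":0.025}]'
python3 - <<'E'
from h import *
s=grab("scene");t=grab("top")
crop(s,220,130,320,220,7,"pics/s15.png");crop(t,200,140,320,230,6,"pics/t15.png")
o=ctrl.get_obs();print(o["t"],o["ee_pos"],o["ft_force"],o["width"])
E
```

```text
t: 17.5
ee_pos: [540.4, -139.4, 58.0]
orientation: [-1.954, -2.459, 0.0]
ft_force: [0.7, 0.1, -0.7]
width: 32.3
17.6 [ 540.78382406 -140.02837353   58.12031788] [ 0.11092723 -0.29816602 -0.61260589] 31.945062373835494
```

View pics/s15.png

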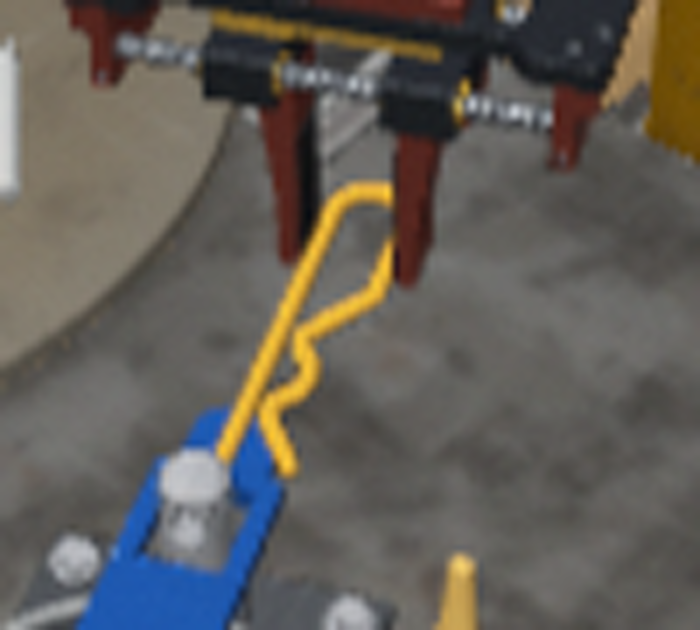

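View pics/t15.png

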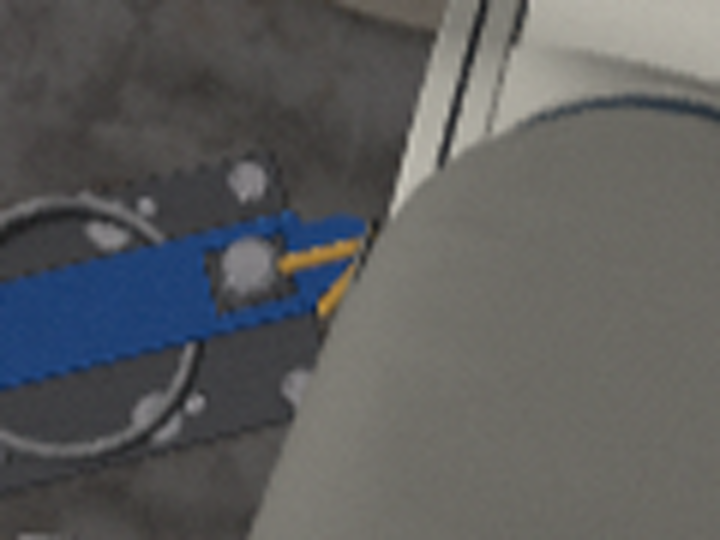

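```bash
python3 - <<'E'
from h import *
np.set_printoptions(precision=2,suppress=True)
t=grab("top");s=grab("scene")
T=lambda a,b:(200+(a-2.5)/6,140+(b-2.5)/6); S=lambda a,b:(220+(a-3)/7,130+(b-3)/7)
y=np.radians(13.5);ex=np.array([np.cos(y),np.sin(y),0]);ey=np.array([-np.sin(y),np.cos(y),0])
Ht=onz(t,*T(247,263),78);Hs=onz(s,*S(196,475),78)
for n,H,d,a,b in (("t",Ht,t,T(283,265.5),T(360,242)),("s",Hs,s,S(225,455),S(320,230))):
    for z in (61,62):
        p=onz(d,*a,z);q=onz(d,*b,z);u=p-q;u/=np.linalg.norm(u)
        print(n,z,"tip rel",(p-H)@ex,(p-H)@ey,"dir",np.degrees(np.arctan2(u[1],u[0])),"q rel",(q-H)@ex,(q-H)@ey)
E
```

```text
t 61 tip rel -1.7586551925469043 -14.44121565709058 dir 106.21279908167288 q rel -0.15087153405688286 -48.3730950216696
t 62 tip rel -1.934527369785677 -14.423827117235144 dir 106.21279908167296 q rel -0.328474394780604 -48.31918083178611
s 61 tip rel -0.41314531690979794 -26.46603350975498 dir 104.28683596411642 q rel 1.1673281110129272 -141.54562887233996
s 62 tip rel -0.7453542687461315 -25.543668704190363 dir 104.28683596411643 q rel 0.8325221075190682 -140.43416398536544
```

```bash
python3 -m pendant '[{"dp":[0,0,0.0005],"turn":[0,0,-0.008],"claw":0.025},{"dp":[-0.0012,0.0049,0.0005],"turn":[0,0,-0.008],"claw":0.025},{"dp":[-0.0023,0.0097,0.0005],"turn":[0,0,-0.008],"claw":0.025},{"dp":[-0.0035,0.0146,0.0005],"turn":[0,0,-0.008],"claw":0.025},{"dp":[-0.0035,0.0146,0.0005],"turn":[0,0,-0.008],"claw":0.025}]'
```

```text
t: 18.2
ee_pos: [536.8, -124.9, 58.5]
orientation: [-1.964, -2.451, 0.0]
ft_force: [-0.2, -0.9, -0.6]
width: 31.8
```

```bash
python3 -m pendant '[{"dp":[-0.0012,0.0049,0],"turn":[0,0,0],"claw":0.025},{"dp":[-0.0023,0.0097,0],"turn":[0,0,0],"claw":0.025},{"dp":[-0.0035,0.0146,0],"turn":[0,0,0],"claw":0.025},{"dp":[-0.0035,0.0146,0],"turn":[0,0,0],"claw":0.025}]'
python3 - <<'E'
from h import *
s=grab("scene");t=grab("top")
crop(s,220,130,320,220,7,"pics/s16.png");crop(t,200,140,320,230,6,"pics/t16.png")
o=ctrl.get_obs();print(o["t"],o["ee_pos"],o["ft_force"],o["width"])
E
```

```text
t: 18.6
ee_pos: [533.4, -110.4, 58.5]
orientation: [-1.964, -2.451, 0.0]
ft_force: [0.2, 0.3, -1.2]
width: 32.1
18.7 [ 533.72109231 -110.88062326   58.5891675 ] [ 0.75666834 -0.52654476 -0.91144398] 31.704811225619327
```

View pics/s16.png

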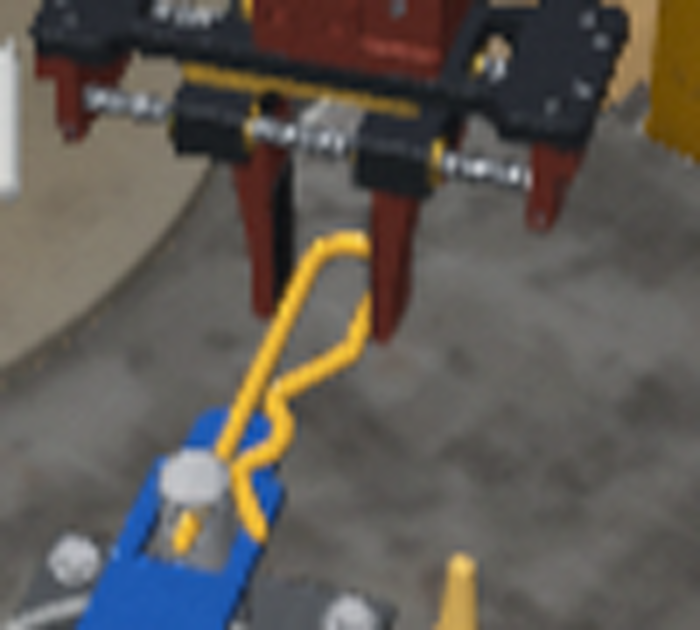

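View pics/t16.png

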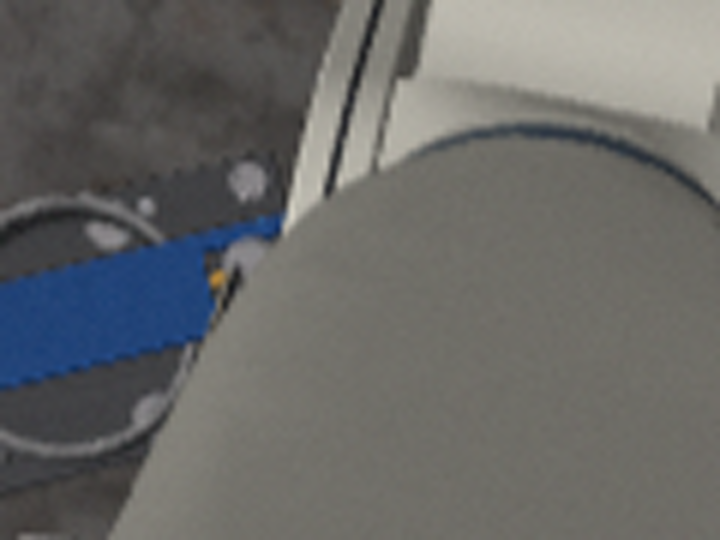

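```bash
python3 -m pendant '[{"dp":[-0.0012,0.0049,0],"turn":[0,0,0],"claw":0.025},{"dp":[-0.0023,0.0097,0],"turn":[0,0,0],"claw":0.025},{"dp":[-0.0023,0.0097,0],"turn":[0,0,0],"claw":0.025}]'
python3 -m pendant '[{"dp":[-0.0012,0.0049,0],"turn":[0,0,0],"claw":0.025},{"dp":[-0.0023,0.0097,0],"turn":[0,0,0],"claw":0.025},{"dp":[-0.0023,0.0097,0],"turn":[0,0,0],"claw":0.025}]'
```

```text
t: 19.0
ee_pos: [530.9, -101.6, 58.5]
orientation: [-1.965, -2.451, 0.002]
ft_force: [-2.6, -2.1, -1.0]
width: 31.8
t: 19.3
ee_pos: [528.4, -91.4, 58.4]
orientation: [-1.965, -2.45, 0.001]
ft_force: [-2.2, -0.0, -0.5]
width: 32.1
```

```bash
python3 -m pendant '[{"dp":[-0.0012,0.0049,0],"turn":[0,0,0],"claw":0.025},{"dp":[-0.0019,0.0078,0],"turn":[0,0,0],"claw":0.025},{"dp":[-0.0019,0.0078,0],"turn":[0,0,0],"claw":0.025}]'
python3 - <<'E'
from h import *
s=grab("scene")
crop(s,220,130,320,220,7,"pics/s17.png")
o=ctrl.get_obs();print(o["t"],o["ee_pos"],o["ft_force"],o["width"])
E
```

```text
t: 19.6
ee_pos: [526.5, -82.9, 58.4]
orientation: [-1.965, -2.449, -0.0]
ft_force: [-2.6, 4.4, 0.1]
width: 32.0
19.65 [526.52416931 -82.86289576  58.34098867] [-2.31916955  4.3350025  -0.57914341] 32.11740779750078
```

View pics/s17.png

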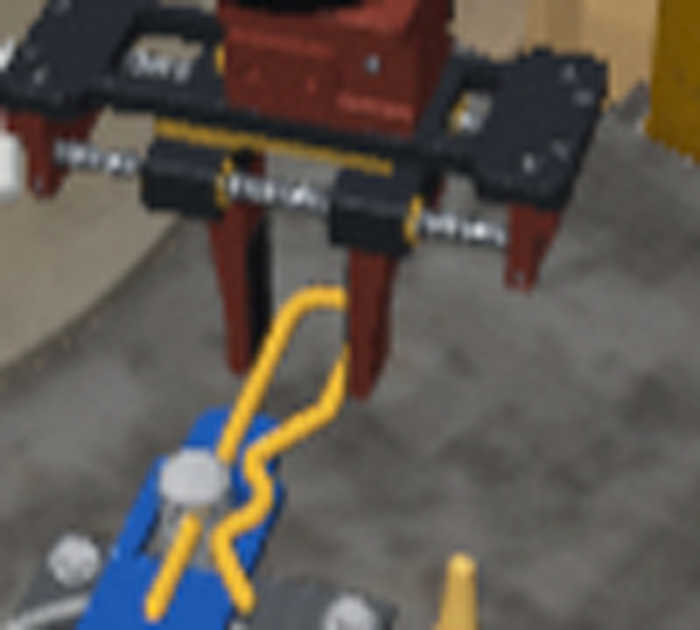

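```bash
python3 -m pendant '[{"dp":[-0.0009,0.0039,0],"turn":[0,0,0],"claw":0.025},{"dp":[-0.0014,0.0058,0],"turn":[0,0,0],"claw":0.025},{"dp":[-0.0014,0.0058,0],"turn":[0,0,0],"claw":0.025}]'
python3 -m pendant '[{"dp":[-0.0002,0.001,0],"turn":[0,0,0],"claw":0.025},{"dp":[-0.0002,0.001,0],"turn":[0,0,0],"claw":0.025}]'
python3 - <<'E'
from h import *
s=grab("scene")
crop(s,220,130,320,220,7,"pics/s18.png")
o=ctrl.get_obs();print(o["t"],o["ee_pos"],o["ft_force"],o["width"])
E
```

```text
t: 19.95
ee_pos: [525.6, -77.5, 58.5]
orientation: [-1.965, -2.45, -0.0]
ft_force: [-1.9, 2.6, -0.2]
width: 32.1
t: 20.15
ee_pos: [525.7, -77.0, 58.6]
orientation: [1.965, 2.451, 0.0]
ft_force: [-1.8, 1.3, -1.2]
width: 32.4
20.2 [525.69677504 -76.95085305  58.58900399] [-2.14411717  1.27700573 -0.9682473 ] 32.34819033628659
```

View pics/s18.png

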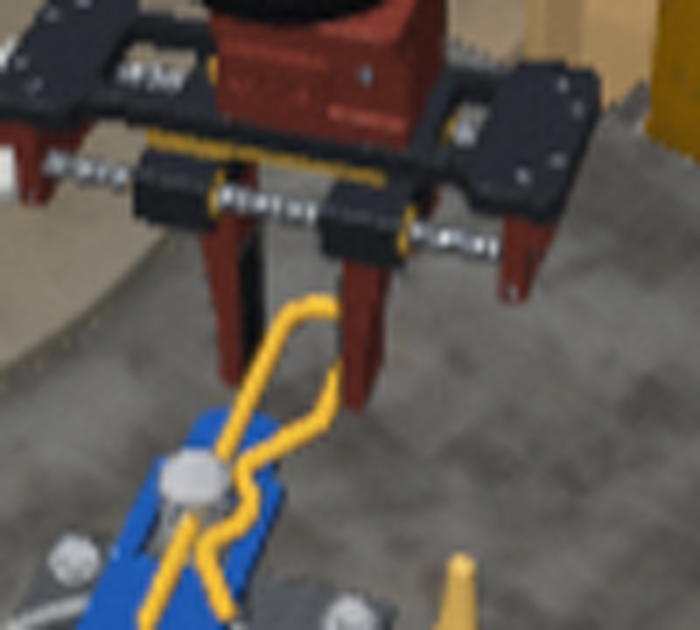

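```bash
python3 -m pendant '[{"dp":[-0.0003,0.0012,0],"turn":[0,0,0],"claw":0.025},{"dp":[-0.0003,0.0012,0],"turn":[0,0,0],"claw":0.025}]'
python3 -m pendant '[{"dp":[-0.0003,0.0012,0],"turn":[0,0,0],"claw":0.025},{"dp":[-0.0003,0.0012,0],"turn":[0,0,0],"claw":0.025}]'
python3 - <<'E'
from h import *
np.set_printoptions(precision=2,suppress=True)
s=grab("scene")
crop(s,220,130,320,220,7,"pics/s19.png");crop(s,220,180,280,240,10,"pics/s19b.png")
o=ctrl.get_obs();print(o["t"],o["ee_pos"],o["ft_force"],o["width"])
y=np.radians(13.5);ex=np.array([np.cos(y),np.sin(y),0]);ey=np.array([-np.sin(y),np.cos(y),0])
H=np.array([524,-7.2,62]);print("tip pred",(proj(s,H+54.5*ey)-[220,180])*10+4.5,"flare",(proj(s,H+41*ey-21*ex)-[220,180])*10+4.5)
E
```

```text
t: 20.4
ee_pos: [525.8, -75.9, 58.7]
orientation: [1.965, 2.45, 0.001]
ft_force: [-1.0, 0.6, -0.9]
width: 32.1
t: 20.6
ee_pos: [525.4, -74.7, 58.7]
orientation: [1.965, 2.45, 0.001]
ft_force: [-0.2, -0.6, -1.1]
width: 32.2
20.65 [525.38 -74.7   58.7 ] [0.09 0.07 0.  ] 32.608887844293214
tip pred [203.39 401.27] flare [317.  375.4]
```

View pics/s19b.png

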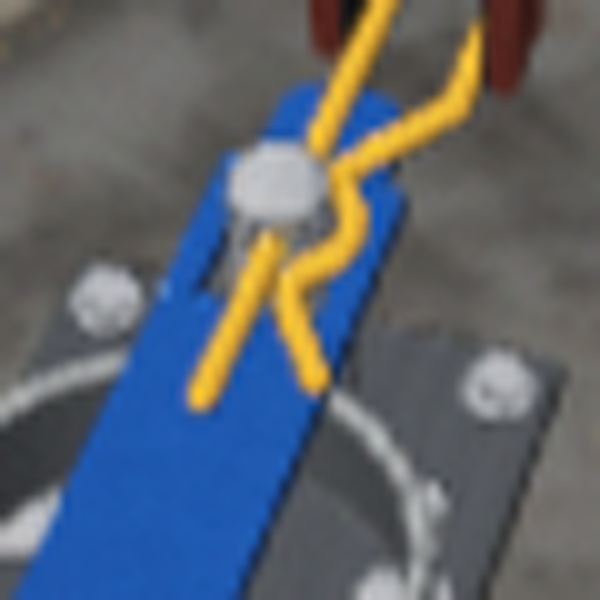

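```bash
python3 -m pendant '[{"dp":[0,0,0],"turn":[0,0,0],"claw":0.036},{"dp":[0,0,0],"turn":[0,0,0],"claw":0.045},{"dp":[0,0,0],"turn":[0,0,0],"claw":0.06},{"dp":[0,0,0],"turn":[0,0,0],"claw":0.07},{"dp":[0,0,0.02],"turn":[0,0,0],"claw":0.07},{"dp":[0,0,0.06],"turn":[0,0,0],"claw":0.07},{"dp":[0,0,0.1],"turn":[0,0,0],"claw":0.07},{"dp":[0,0,0.14],"turn":[0,0,0],"claw":0.07}]'
python3 -m pendant '[{"dp":[0,-0.04,0.03],"turn":[0,0,0],"claw":0.07},{"dp":[0,-0.08,0.06],"turn":[0,0,0],"claw":0.07},{"dp":[0,-0.12,0.07],"turn":[0,0,0],"claw":0.07},{"dp":[0,-0.12,0.07],"turn":[0,0,0],"claw":0.07},{"dp":[0,-0.12,0.07],"turn":[0,0,0],"claw":0.07},{"dp":[0,-0.12,0.07],"turn":[0,0,0],"claw":0.07}]'
python3 - <<'E'
from h import *
np.set_printoptions(precision=2,suppress=True)
s=grab("scene");t=grab("top")
crop(s,210,150,310,250,6,"pics/s20.png");crop(t,170,140,290,230,6,"pics/t20.png")
o=ctrl.get_obs();print(o["t"],o["ee_pos"],o["ft_force"],o["width"])
y=np.radians(13.5);ex=np.array([np.cos(y),np.sin(y),0]);ey=np.array([-np.sin(y),np.cos(y),0])
H=np.array([524,-7.2,62])
for n,p in (("tip",H+54.5*ey),("flare",H+41*ey-21*ex),("bend",H-102*ey-13*ex),("throat",H+18*ey-6*ex)): print(n,(proj(s,p)-[210,150])*6+2.5,(proj(t,p)-[170,140])*6+2.5)
E
```

```text
t: 21.45
ee_pos: [524.7, -74.6, 199.9]
orientation: [-1.965, -2.45, 0.0]
ft_force: [1.5, 0.3, 0.9]
width: 70.1
t: 22.05
ee_pos: [524.4, -193.7, 267.7]
orientation: [-1.964, -2.45, 0.0]
ft_force: [-0.2, 0.7, -1.3]
width: 70.2
22.15 [ 524.6  -193.39  267.73] [ 0.45 -1.06 -0.27] 69.81199828997825
tip [181.84 420.56] [301.95 302.07]
flare [250.   405.04] [345.22 342.08]
bend [340.34 140.02] [670.13 239.58]
throat [230.09 350.49] [389.93 294.18]
```

View pics/s20.png

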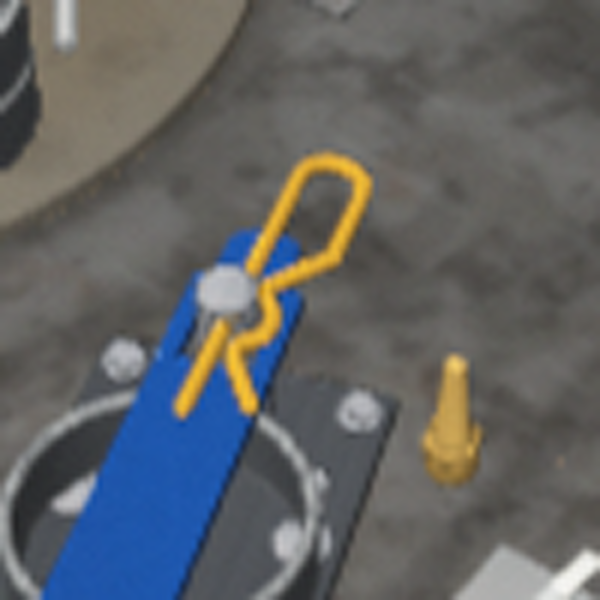

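View pics/t20.png

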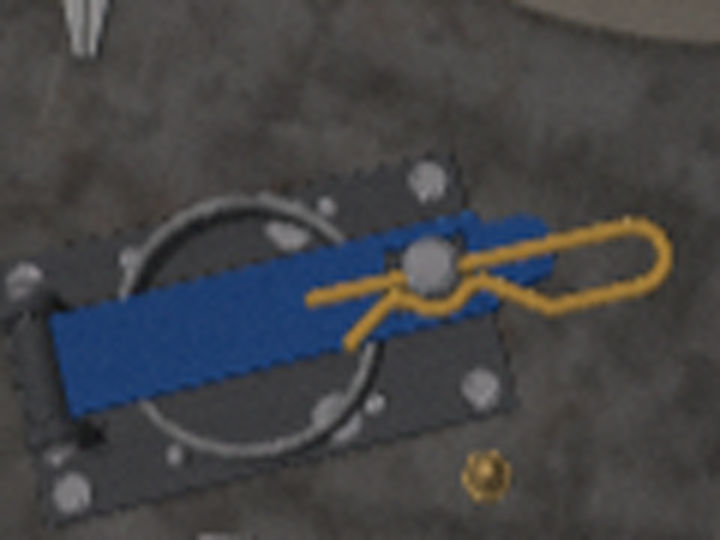

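```bash
python3 - <<'E'
from h import *
o=ctrl.get_obs();print(o["t"],o["ft_force"],abs(o["qvel"]).max())
print(ctrl.close_job())
E
```

```text
22.15 [ 0.44675651 -1.06005131 -0.2738524 ] 0.003738641518327444
the job is handed in; nothing more can be done
None
```

I swung the bar down onto the ring, pushed the hairpin home through the stud and let go. The job was handed in at about 22 s of the 64 s allowed. No verdict is reported, so what follows rests on my own checks.

**What I did**
- I pinched the bar's tongue and swung it over the stud, then pressed until the ring carried it at about 25 N.
- The last joint could not turn the hairpin far enough in one grasp. I turned it part way, set it down, gripped it again the other way round, and then inserted it.
- The spring pull faded to near 0 N at the home position. I then opened the gripper and withdrew.

**What the last checks showed**
- **Hairpin:** both views show the leg through the stud and the bow round it. The tip lies within about 2 mm of its predicted home position in the top view and roughly 2–3 mm in the scene view.
- **Ring, bar and nozzle:** the ring sits between its pins, the bar lies flat and the nozzle is still standing. I did not measure the bar's final angle numerically.
- **Other bystanders:** the T sample, coupon and marker holder were out of the last close-up pictures or only partly in them. I never worked near them.
- **Robot:** it touches nothing and was almost still (joint speeds under 0.004 rad/s).

**What disagreed**
- The hairpin's rear bend is a few millimetres from the simple prediction in both views. It may be a slight sag, but the angle looks well inside the 0.25 rad limit.
- The 8 to 15 N push peak never showed in the force readings I took, as they came only between moves.

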